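Slide the pot onto the free cooking ring and switch it on

TASK

Push the open steel pot along the glass hob, without lifting or tipping it, until its base stands wholly inside the free cooking ring (the one without the red casserole). Then press the white key in front of that ring right down and let it go. Do not press the other ring's key, press nothing before the pot is on the ring, and leave the casserole, pepper mill and salt jar where they are.

Things in the scene. Friction and masses are not known exactly. Their poses are not given: they have to be found in the camera images.
- pot: open, empty steel cooking pot, round, outside diameter 140 mm, 80 mm high, wall 3 mm, mass about 0.4 to 0.8 kg, standing loose on the hob glass (glass top at z = 0.006 m) between the two rings. Origin: centre of its underside; z up. Two steel loop handles stick out along its own +x and -x, 60 mm wide, reaching 102 mm from the axis, 58 to 70 mm above its underside; below them, and along its +y and -y sides, the wall is plain
- ring_free (a point): centre of the free cooking ring, on the glass (z = 0.006 m): a thin pale printed circle, inside diameter 176 mm, flat, on the black glass, with nothing on it. It may be the left or the right ring; its axes are the world's
- key_free_top (a point): centre of the top of the white push key of the free ring: round, 30 mm wide, 15 mm above the glass, on a flat grey base 40 mm square, 4 mm thick, 150 mm from the ring's centre towards the robot. Pressed straight down 5 mm against a spring (1.5 N to start, 5 N fully down); springs back when let go
- key_free (a joint): travel of the free ring's key: 0 released, 0.005 m fully down; counted as pressed above 0.0035
- ring_busy (a point): centre of the other, occupied cooking ring, same size, under the red casserole
- key_busy_top (a point): centre of the top of the occupied ring's key, same shape; leave alone
- key_busy (a joint): travel of the occupied ring's key: 0 released, 0.005 m down
- casserole: red lidded casserole, diameter 152 mm, 81 mm high plus a steel knob to 94 mm, 1.6 kg, two loop handles along its own x reaching 102 mm from its axis; origin at the centre of its underside; stands on the occupied ring; leave alone
- mill: dark wooden pepper mill, 52 mm wide, 132 mm high, on the glass at the far edge of the hob; origin at the centre of its underside; leave alone
- salt: glass salt jar with a steel cap, 56 mm wide, 75 mm high, on the glass at the far edge of the hob; origin at the centre of its underside; leave alone
Not all that is in view belongs to the job. Of the things shaped like the pot, the steel one is meant.

How it is judged:
By the outcome, as a careful person would: the job done as asked, in the order asked, and still so for the second after the job is handed in, with the robot touching nothing.
It also fails if it takes over 54 s, if anything falls off the work surface, if the arm or the gripper's body presses on something with over 40 N, if the wrist force passes 120 N, or if a joint passes its speed limit or range.

ROBOT

A 6-joint arm with a two-finger parallel gripper is mounted at the origin on the work surface. World frame = base frame: x ahead of the robot, y to its left, z up, the work surface at z = 0. Lengths are in m, angles in rad, forces in N, time in s.
With the tool pointing down it reaches from about 0.425 to 0.95 m from the base axis. Payload 3.5 kg.
Tool frame: the origin (TCP) lies midway between the tips of the shut fingers; the grasp point (between the pads) lies 19 mm behind it; z points along the fingers, y is the line along which they close (so a half turn about z gives the same grasp; the last joint's range is limited). The gripper opens to 85 mm and grips with 20 to 120 N. Pads are 22 mm wide; open, the fingers measure 114 mm over their backs; the gripper's body (76 mm by 85 mm) begins 54 mm behind the grasp point. The pads swing forward as they close: fully open they stand 13 mm farther back than shut.
Start: joints at [-1.324, 0.286, 1.577, -0, 1.279, -0.15], TCP at [0.261, -0.623, 0.231] pointing down, gripper open.
Joint ranges: [-2.77, 2.77], [-0.9, 2.22], [0.21, 2.48], [-1.53, 4.67], [0.24, 2.81], [-2.84, 2.84]. Speed limits (rad/s): [2.79, 2.79, 3.14, 3.14, 3.14, 3.14].

INTERFACE

Orientations are given as a rotation vector (axis times angle).
In Python, from rig import arm gives the robot as it stands.
- The arm moves only by the tool move_arm, never from a script. Its arguments are lists of equal length, an entry for each row: "fingers": the opening, from -1 (shut) to 1 (fully open); "translation": the shift along the tool's x, y, z in cm, a list of three; "yaw": the turn about the tool's z in degrees. A call has 1 to 5 rows; each row shifts and turns the commanded pose from where the row before left it, along the tool's axes as they then stand; what a row does not reach is not made up. A row lasts 1/10 s, in which the tool goes at most 50 mm and 8.59 degrees, less where a joint would pass 70% of its speed; a pose out of reach is approached as far as the arm can. A call is refused whole if a number of a shift passes 5 or a number of a turn 8.59, either way. A call with a gripper value outside its range is refused whole. The fingers move at their own pace and stop on an object; "grip_force" is the grip in N (left out, the last holds). Time passes only in rows, so rows that do not move let the fingers close. It gives the time, the measured TCP pose, the force, the opening and the grip force at its end, in the units of the state.
- arm.get_obs(): the state, without advancing time (a new reading comes with each control period).
- arm.snapshot(name): name is "scene" or "side" or "wrist"; returns the picture (384x512x3 uint8, red, green, blue); there is no depth.
- arm.camera_info(name): a dict with "fx", "fy", "cx", "cy" (pixels), "cam_to_world" (4x4, takes a point from camera to world coordinates); the wrist camera has in their place "mount" (4x4, takes a point from camera to tool coordinates, whose origin is the TCP and whose axes are the flange's). Camera axes: x right, y down, z forward; pixel columns grow to the right and rows downward; lengths in m; the calibration is good to about 2 mm. A picture is of the moment at which its call begins: read the wrist's pose just before it. camera_info takes no time and is no camera call.
- arm.job_done(): hands the job in; it is judged then, once.
The state is a dict: "t": time; "joint_positions": joint angles; "dq": joint speeds; "joint_torque": joint torques, N m; "tool_pos": TCP position; "tcp_rot": TCP orientation; "ft_force": force on the tool from outside, world axes, zero at the start; "ft_torque": the same for the moment, N m; "opening": opening from 0.0 (shut) to 1.0 (fully open); "grip_force": force on a finger pad.
Only numpy, scipy, OpenCV 4.12 (cv2) and the standard library are available. Lean on these libraries where they do the work, as an engineer would, in place of code of your own. Each camera call takes 0.05 s, during which the arm holds its last target. There are 200 camera calls.

## Working session

There is one attempt and no reset: what is moved stays moved. The work goes in short steps, Python scripts to look and compute and a tool call to move; the robot and the scene stay as the last step left them, time stands still between calls to the robot, and variables do not carry over. Pictures are saved under pics/ and viewed, at most 10 in all, crops included, and the job is handed in when it is done.

Besides the shell and the picture viewer there is one more tool, called as a command line: name --pt "numbers of a row" for each row, then --argument value for the rest. move_arm: Moves the arm, as the interface text tells. Its arguments: {"type":"object","properties":{"fingers":{"type":"array"},"translation":{"type":"array"},"yaw":{"type":"array"},"grip_force":{"type":"number"}},"required":["fingers","translation","yaw"]}

```bash
mkdir -p pics; cat > h.py <<'E'
import numpy as np,cv2
from rig import arm
def snap(n,f=None):
    im=arm.snapshot(n)
    if f: cv2.imwrite('pics/'+f,im[:,:,::-1])
    return im
def ray(n,uv,z):
    c=arm.camera_info(n);T=np.array(c['cam_to_world']);d=T[:3,:3]@[(uv[0]-c['cx'])/c['fx'],(uv[1]-c['cy'])/c['fy'],1]
    o=T[:3,3];return o+d*(z-o[2])/d[2]
E
python3 - <<'E'
from h import *
a=snap('scene');b=snap('side')
cv2.imwrite('pics/a.png',np.vstack([a,])[:,:,::-1]);cv2.imwrite('pics/b.png',b[:,:,::-1])
for n in('scene','side'):print(n,np.round(arm.camera_info(n)['cam_to_world'],3))
o=arm.get_obs();print(o['tool_pos'],o['tcp_rot'],o['ft_force'])
E
```

```text
scene [[-0.419  0.637 -0.647  1.159]
 [ 0.908  0.298 -0.295  0.297]
 [ 0.005 -0.711 -0.703  0.79 ]
 [ 0.     0.     0.     1.   ]]
side [[-0.988 -0.112  0.102  0.39 ]
 [-0.152  0.726 -0.67   0.683]
 [ 0.001 -0.678 -0.735  0.803]
 [ 0.     0.     0.     1.   ]]
[ 0.26074675 -0.62195892  0.23006514] [-3.07786106e+00 -6.18789994e-01  1.62095551e-04] [0.03528807 0.39412192 0.29870777]
```

View pics/a.png

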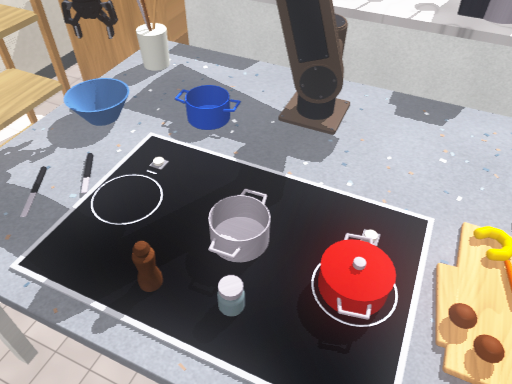

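View pics/b.png

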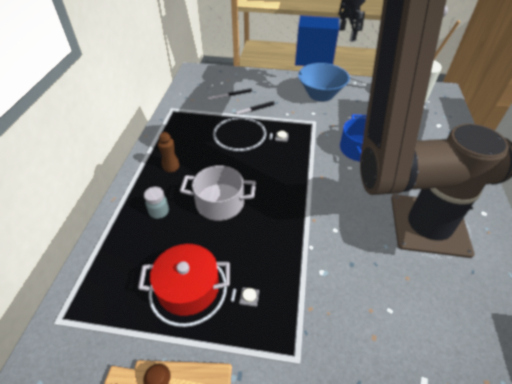

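Candidates: steel pot (scene 240,228), blue pot (208,107, decoy), red casserole (357,280). I choose the steel pot. The free ring is at (127,199) in scene, with its key at (159,162).

```bash
python3 - <<'E'
from h import *
ims={n:snap(n) for n in('scene','side')}
cv2.imwrite('pics/c.png',cv2.resize(ims['scene'][140:270,80:290],None,fx=3.5,fy=3.5,interpolation=cv2.INTER_CUBIC)[:,:,::-1])
def comps(n,box,thr):
    x0,y0,x1,y1=box;g=ims[n][y0:y1,x0:x1].min(2);m=(g>thr).astype(np.uint8)
    k,l,s,c=cv2.connectedComponentsWithStats(m)
    return [(np.argwhere(l==i)[:,::-1]+[x0,y0]) for i in range(1,k) if s[i,4]>15]
for n,box in(('scene',(85,150,175,228)),('side',(208,112,296,155))):
    for p in comps(n,box,110):
        w=np.array([ray(n,q,.006) for q in p])[:,:2]
        A=np.c_[2*w,np.ones(len(w))];s=np.linalg.lstsq(A,(w**2).sum(1),rcond=None)[0]
        print(n,len(p),p.mean(0).round(1),'circ',s[:2].round(4),np.sqrt(s[2]+s[0]**2+s[1]**2).round(4),'mean@.021',ray(n,p.mean(0),.021).round(4))
# pot: outline ->rim ; per-view blob
for n,box in(('scene',(195,180,285,270)),('side',(175,155,262,225))):
    for p in comps(n,box,70):
        print(n,'pot',len(p),p.min(0),p.max(0))
for n,c in dict(scene=(240,219),side=(218,180)).items():print(n,'rim',ray(n,c,.086).round(3))
for n,l in dict(scene=[(256,194),(223,252)],side=[(185,184),(251,190)]).items():print('handles',n,[ray(n,c,.073).round(3) for c in l])
for nm,n,uv,z in(('mill','scene',(150,285),.006),('salt','scene',(231,308),.006),('mill','side',(170,168),.02),('salt','side',(157,213),.02),('casser','scene',(359,263),.1),('casser','side',(183,268),.1)):print(nm,ray(n,uv,z).round(3))
E
```

```text
scene 1567 [109.4 174.8] circ [ 0.5451 -0.3613] 0.1116 mean@.021 [ 0.5584 -0.4004  0.021 ]
scene 150 [158.6 162.3] circ [ 0.4444 -0.3204] 0.0177 mean@.021 [ 0.4583 -0.3084  0.021 ]
scene 19 [151.3 171.6] circ [ 0.4859 -0.3164] 0.0093 mean@.021 [ 0.4994 -0.3047  0.021 ]
side 594 [261.  115.4] circ [ 0.5527 -0.4459] 0.09 mean@.021 [ 0.5329 -0.4123  0.021 ]
side 97 [253.7 142.2] circ [ 0.5977 -0.3179] 0.0902 mean@.021 [ 0.536  -0.2561  0.021 ]
side 97 [281.8 135.4] circ [ 0.447  -0.3261] 0.0181 mean@.021 [ 0.4454 -0.307   0.021 ]
side 39 [221.6 144.2] circ [ 0.6166 -0.2882] 0.0561 mean@.021 [ 0.6411 -0.229   0.021 ]
scene pot 3681 [208 189] [270 262]
side pot 2680 [180 165] [255 220]
scene rim [0.604 0.017 0.086]
side rim [0.597 0.    0.086]
handles scene [array([0.504, 0.012, 0.073]), array([0.693, 0.02 , 0.073])]
handles side [array([0.69 , 0.017, 0.073]), array([0.502, 0.012, 0.073])]
mill [ 0.795 -0.108  0.006]
salt [0.77  0.076 0.006]
mill [ 0.778 -0.092  0.02 ]
salt [0.757 0.091 0.02 ]
casser [0.619 0.29  0.1  ]
casser [0.61  0.294 0.1  ]
```

View pics/c.png

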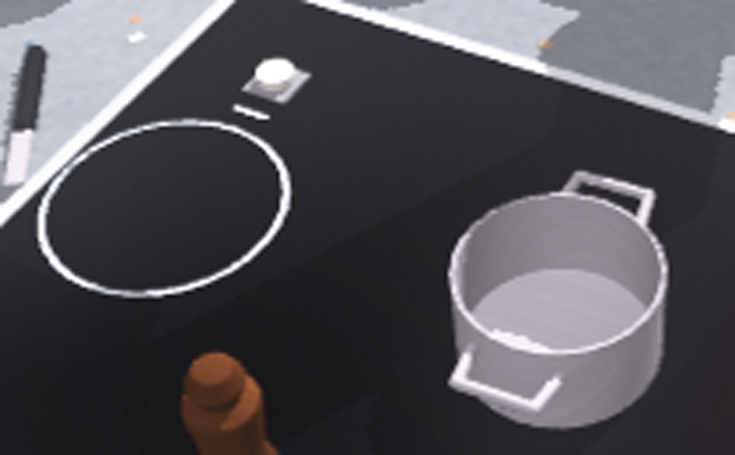

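The crop shows the steel pot (open, grey, handles roughly along world x), an empty ring, and its key with the mill beyond. I'll fit the ring and pot rim more tightly.

```bash
cat >> h.py <<'E'
def circ(w):
    for _ in range(4):
        A=np.c_[2*w,np.ones(len(w))];s=np.linalg.lstsq(A,(w**2).sum(1),rcond=None)[0]
        R=np.sqrt(s[2]+s[0]**2+s[1]**2);e=abs(np.hypot(*(w-s[:2]).T)-R);w=w[e<max(.003,2*np.median(e))]
    return s[:2].round(4),R.round(4),len(w),e.mean().round(4)
def ringfit(n,im,c,thr=110,rm=70):
    g=im.min(2);P=[]
    for a in np.arange(0,2*np.pi,.05):
        for r in np.arange(12,rm,.5):
            u,v=c[0]+r*np.cos(a),c[1]+r*np.sin(a)
            if 0<=int(round(v))<384 and 0<=int(round(u))<512 and g[int(round(v)),int(round(u))]>thr: P.append(ray(n,(u,v),.006)[:2]);break
    return circ(np.array(P))
def rimfit(n,im,c,thr=70,z=.086):  # outer upper silhouette + all: last grey pixel going out, upper half
    g=im.min(2);P=[]
    for a in np.arange(-np.pi,0.01,.05):
        rr=[r for r in np.arange(10,60,.5) if g[int(round(c[1]+r*np.sin(a))),int(round(c[0]+r*np.cos(a)))]>thr]
        if rr:P.append(ray(n,(c[0]+max(rr)*np.cos(a),c[1]+max(rr)*np.sin(a)),z)[:2])
    return circ(np.array(P))
def key(n,im,box):
    x0,y0,x1,y1=box;m=im[y0:y1,x0:x1].min(2)>200
    p=np.argwhere(m)[:,::-1].mean(0)+[x0,y0];return m.sum(),p.round(1),ray(n,p,.021).round(4)
E
python3 - <<'E'
from h import *
a=snap('scene');b=snap('side')
print(ringfit('scene',a,(127,199)),ringfit('side',b,(239,134)))
print(rimfit('scene',a,(240,219)),rimfit('side',b,(218,184)))
print(key('scene',a,(146,153,172,169)),key('side',b,(272,128,292,142)))
E
```

```text
(array([ 0.5989, -0.3164]), np.float64(0.0872), 126, np.float64(0.001)) (array([ 0.6008, -0.3209]), np.float64(0.0905), 59, np.float64(0.0009))
(array([ 0.5042, -0.0231]), np.float64(0.0972), 20, np.float64(0.0018)) (array([ 0.6034, -0.0715]), np.float64(0.0823), 26, np.float64(0.0108))
(np.int64(75), array([159.2, 160.6]), array([ 0.4512, -0.3111,  0.021 ])) (np.int64(35), array([281.9, 134. ]), array([ 0.4459, -0.3149,  0.021 ]))
```

Free ring (0.600,-0.317) with radius 88 mm and key (0.449,-0.314) agree with the given 150 mm spacing. The pot from its handle midpoints is at (0.598,0.015), with handles 190–204 mm apart along x. I'll push in -y with the open fingers cradling the wall, tool y along world x. First I turn the tool.

move_arm --fingers '[1, 1, 1, 1, 1]' --pt "0 0 0" --pt "0 0 0" --pt "0 0 0" --pt "0 0 0" --pt "0 0 0" --yaw '[-8.5, -8.5, -8.5, -8.5, -8.5]'

```text
t: 0.8
tool_pos: [0.2609, -0.6225, 0.2312]
tcp_rot: [-2.641, -1.701, -0.0]
ft_force: [0.7, 0.3, -0.1]
opening: 0.999
grip_force: 0.0
```

move_arm --fingers '[1, 1, 1, 1, 1]' --pt "0 0 0" --pt "0 0 0" --pt "0 0 0" --pt "0 4 0" --pt "0 4 0" --yaw '[-8.5, -8.5, -7.8, 0, 0]'

```text
t: 1.3
tool_pos: [0.3408, -0.6229, 0.2315]
tcp_rot: [2.223, 2.219, -0.0]
ft_force: [0.5, -0.0, -0.4]
opening: 0.999
grip_force: 0.0
```

move_arm --fingers '[1, 1, 1, 1, 1]' --pt "3 4 0" --pt "3 4 0" --pt "3 4 0" --pt "3 4 0" --pt "3 4 0" --yaw '[0, 0, 0, 0, 0]'

```text
t: 1.8
tool_pos: [0.5422, -0.4709, 0.2313]
tcp_rot: [2.221, 2.222, -0.0]
ft_force: [0.3, -0.2, 0.1]
opening: 1.001
grip_force: 0.0
```

move_arm --fingers '[1, 1, 1, 1, 1]' --pt "4 1.2 0" --pt "4 1.2 0" --pt "4 1.2 0" --pt "4 1.2 0" --pt "4 0.9 0" --yaw '[0, 0, 0, 0, 0]'

```text
t: 2.3
tool_pos: [0.5981, -0.2706, 0.2313]
tcp_rot: [2.22, 2.222, 0.0]
ft_force: [0.4, -0.0, -0.2]
opening: 1.002
grip_force: 0.0
```

move_arm --fingers '[1, 1, 1, 1, 1]' --pt "4 0 0" --pt "4 0 0" --pt "4 0 0" --pt "4 0 0" --pt "4 0 0" --yaw '[0, 0, 0, 0, 0]'

```text
t: 2.8
tool_pos: [0.5973, -0.0707, 0.2314]
tcp_rot: [2.221, 2.222, 0.0]
ft_force: [-0.2, -0.2, 0.5]
opening: 0.996
grip_force: 0.0
```

move_arm --fingers '[1, 1, 1, 1, 1]' --pt "4 0 0" --pt "4 0 0" --pt "4 0 0" --pt "4 0 0" --pt "4 0 0" --yaw '[0, 0, 0, 0, 0]'

```text
t: 3.3
tool_pos: [0.5972, 0.1293, 0.2315]
tcp_rot: [2.221, 2.222, 0.0]
ft_force: [0.7, 0.5, 0.7]
opening: 1.003
grip_force: 0.0
```

move_arm --fingers '[1, 1, 1, 1, 1]' --pt "0 0 4" --pt "0 0 4" --pt "0 0 4" --pt "0 0 4" --pt "0 0 1" --yaw '[0, 0, 0, 0, 0]'

```text
t: 3.8
tool_pos: [0.5934, 0.1275, 0.0559]
tcp_rot: [-2.216, -2.217, 0.012]
ft_force: [-0.3, 0.3, -1.1]
opening: 0.999
grip_force: 0.0
```

```bash
python3 - <<'E'
from h import *
a=snap('scene');b=snap('side')
cv2.imwrite('pics/d.png',np.hstack([cv2.resize(x,(400,384)) for x in(a[130:330,140:348],b[100:300,120:328])])[:,:,::-1])
E
```

```text
(no output)
```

View pics/d.png

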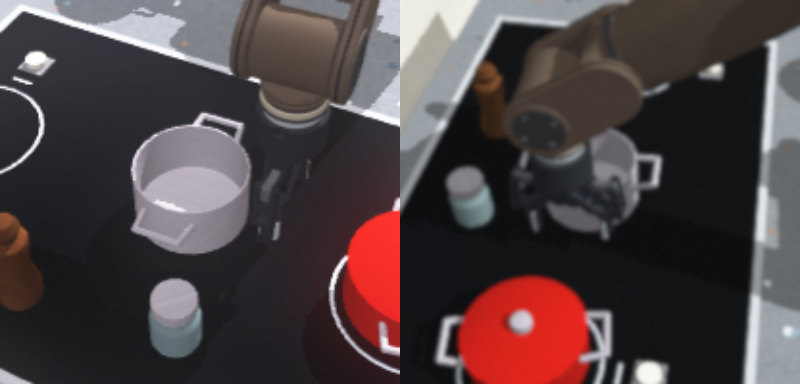

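The fingers stand beside the pot's +y wall (left panel ~270,225), clear of the casserole and jar. I lower a little more and begin the push.

move_arm --fingers '[1, 1, 1, 1, 1]' --pt "0 0.3 1.5" --pt "0 0.2 1.0" --pt "0 0 0.2" --pt "-1 0 0" --pt "-1 0 0" --yaw '[0, 0, 0, 0, 0]'

```text
t: 4.4
tool_pos: [0.6029, 0.1071, 0.035]
tcp_rot: [2.219, 2.222, 0.001]
ft_force: [0.3, 0.0, 0.6]
opening: 0.996
grip_force: 0.0
```

move_arm --fingers '[1, 1, 1, 1, 1]' --pt "-1 0 0" --pt "-0.7 0 0" --pt "-0.7 0 0" --pt "-0.7 0 0" --pt "-0.7 0 0" --yaw '[0, 0, 0, 0, 0]'

```text
t: 4.9
tool_pos: [0.602, 0.0701, 0.0345]
tcp_rot: [-2.221, -2.219, -0.001]
ft_force: [-1.3, 4.0, 3.0]
opening: 1.0
grip_force: 2.3
```

move_arm --fingers '[1, 1, 1, 1, 1]' --pt "-1 0 0" --pt "-1 0 0" --pt "-1 0 0" --pt "-1 0 0" --pt "-1 0 0" --yaw '[0, 0, 0, 0, 0]'

```text
t: 5.4
tool_pos: [0.6026, 0.0189, 0.0344]
tcp_rot: [2.221, 2.222, 0.0]
ft_force: [0.7, 4.0, 2.4]
opening: 0.996
grip_force: 2.6
```

move_arm --fingers '[1, 1, 1, 1, 1]' --pt "-1 0 0" --pt "-1 0 0" --pt "-1 0 0" --pt "-1 0 0" --pt "-1 0 0" --yaw '[0, 0, 0, 0, 0]'

```text
t: 5.9
tool_pos: [0.6025, -0.0311, 0.0344]
tcp_rot: [-2.221, -2.222, -0.0]
ft_force: [0.2, 4.7, 2.3]
opening: 1.004
grip_force: 2.8
```

```bash
python3 - <<'E'
from h import *
a=snap('scene','e.png')
E
```

```text
(no output)
```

View pics/e.png

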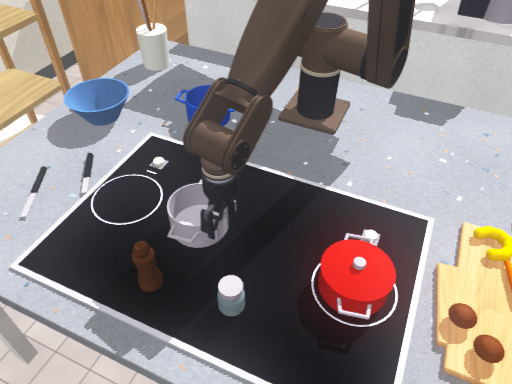

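The pot slides flat, cradled (centre ~199,215), and its handle at (172,240) clears the mill at (148,268). I continue.

move_arm --fingers '[1, 1, 1, 1, 1]' --pt "-1 0 0" --pt "-1 0 0" --pt "-1 0 0" --pt "-1 0 0" --pt "-1 0 0" --yaw '[0, 0, 0, 0, 0]'

```text
t: 6.45
tool_pos: [0.6025, -0.081, 0.0343]
tcp_rot: [-2.221, -2.222, 0.0]
ft_force: [0.1, 5.7, 2.6]
opening: 1.0
grip_force: 2.8
```

move_arm --fingers '[1, 1, 1, 1, 1]' --pt "-1 0 0" --pt "-1 0 0" --pt "-1 0 0" --pt "-1 0 0" --pt "-1 0 0" --yaw '[0, 0, 0, 0, 0]'

```text
t: 6.95
tool_pos: [0.6025, -0.1311, 0.0343]
tcp_rot: [-2.221, -2.222, 0.0]
ft_force: [0.1, 4.7, 2.5]
opening: 0.999
grip_force: 2.8
```

move_arm --fingers '[1, 1, 1, 1, 1]' --pt "-1 0 0" --pt "-1 0 0" --pt "-1 0 0" --pt "-1 0 0" --pt "-1 0 0" --yaw '[0, 0, 0, 0, 0]'

```text
t: 7.45
tool_pos: [0.6025, -0.1811, 0.0343]
tcp_rot: [-2.221, -2.222, 0.0]
ft_force: [0.4, 6.1, 1.9]
opening: 0.997
grip_force: 2.8
```

move_arm --fingers '[1, 1, 1, 1, 1]' --pt "-1 0 0" --pt "-1 0 0" --pt "-1 0 0" --pt "-0.5 0 0" --pt "-0.3 0 0" --yaw '[0, 0, 0, 0, 0]'

```text
t: 7.95
tool_pos: [0.6025, -0.2189, 0.0343]
tcp_rot: [-2.221, -2.221, -0.0]
ft_force: [-0.1, 5.4, 2.3]
opening: 0.997
grip_force: 3.0
```

```bash
python3 - <<'E'
from h import *
a=snap('scene');b=snap('side')
cv2.imwrite('pics/f.png',np.hstack([cv2.resize(x,(400,400),interpolation=cv2.INTER_CUBIC) for x in(a[140:260,80:200],b[90:190,190:290])])[:,:,::-1])
E
```

```text
(no output)
```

View pics/f.png

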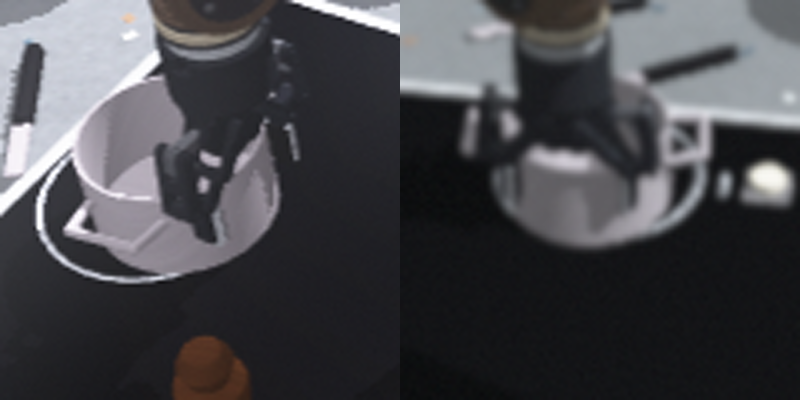

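The pot's base is on the ring but overhangs its +y edge (side view base bottom at ~237.5,151.7). I compute the rest.

```bash
python3 - <<'E'
from h import *
print('side base near edge',ray('side',(237.5,151.7),.006),'scene base low', ray('scene',(80+165/3.33,140+272/3.33),.006))
print('scene rim left', ray('scene',(80+73/3.33,140+150/3.33),.086))
print('handles mid z.073',ray('scene',(80+95/3.33,140+240/3.33),.073),ray('side',(190+310/4,90+140/4),.073),ray('side',(190+75/4,90+130/4),.073))
E
```

```text
side base near edge [ 0.58495826 -0.21655025  0.006     ] scene base low [ 0.66436815 -0.25894789  0.006     ]
scene rim left [ 0.64659277 -0.3342468   0.086     ]
handles mid z.073 [ 0.70300391 -0.27341847  0.073     ] [ 0.49445124 -0.28899449  0.073     ] [ 0.69128797 -0.27255132  0.073     ]
```

move_arm --fingers '[1, 1, 1, 1, 1]' --pt "-0.8 0 0" --pt "-0.8 0 0" --pt "-0.7 0 0" --pt "-0.5 0 0" --pt "-0.3 0 0" --yaw '[0, 0, 0, 0, 0]'

```text
t: 8.55
tool_pos: [0.6026, -0.2497, 0.0342]
tcp_rot: [-2.221, -2.222, 0.0]
ft_force: [-0.2, 5.2, 2.7]
opening: 1.001
grip_force: 3.2
```

move_arm --fingers '[1, 1, 1, 1, 1]' --pt "0 0 0" --pt "0.5 0 0" --pt "2 0 0" --pt "3 0 0" --pt "4 0 0" --yaw '[0, 0, 0, 0, 0]'

```text
t: 9.05
tool_pos: [0.6025, -0.1537, 0.0344]
tcp_rot: [2.222, 2.219, -0.0]
ft_force: [-0.3, -0.4, -0.4]
opening: 0.998
grip_force: 0.0
```

move_arm --fingers '[-1, -1, -1, -1, -1]' --pt "0 0 -4" --pt "0 0 -4" --pt "0 0 -4" --pt "4 0 0" --pt "4 0 0" --yaw '[0, 0, 0, 0, 0]'

```text
t: 9.55
tool_pos: [0.6035, -0.0736, 0.1569]
tcp_rot: [2.219, 2.217, 0.003]
ft_force: [-0.1, 0.5, -1.5]
opening: 0.148
grip_force: 0.0
```

```bash
python3 - <<'E'
from h import *
a=snap('scene');b=snap('side')
cv2.imwrite('pics/g.png',np.hstack([cv2.resize(x,(400,400),interpolation=cv2.INTER_CUBIC) for x in(a[140:240,80:180],b[90:170,200:280])])[:,:,::-1])
E
```

```text
(no output)
```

View pics/g.png

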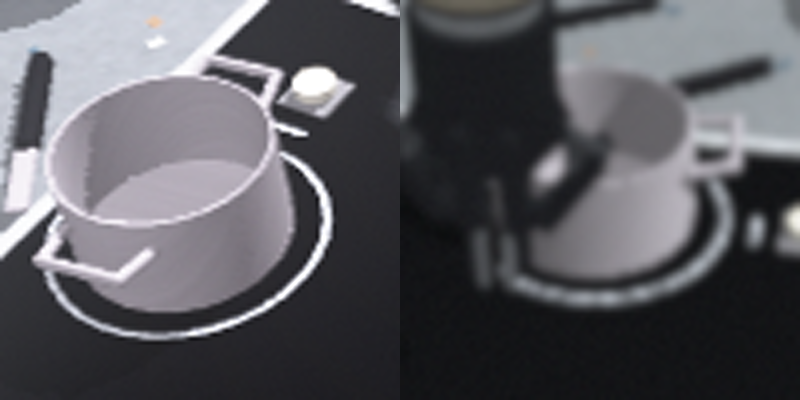

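The pot stands in the ring, with dark glass visible at its right and lower edges (base bottom ~(165,310) against ring ~(165,337) in the crop). I fit the base contour.

```bash
python3 - <<'E'
from h import *
def fit(n,P,z,R):
    from scipy.optimize import least_squares
    w=np.array([ray(n,p,z)[:2] for p in P]);r=least_squares(lambda c:np.hypot(*(w-c).T)-R,[.6,-.31]);return r.x.round(4),r.fun.round(4)
S=lambda L:[(80+x/4,140+y/4) for x,y in L]
print('scene base',fit('scene',S([(290,242),(270,277),(235,300),(190,310),(140,308)]),.006,.07))
print('scene rim',fit('scene',S([(47,155),(75,112),(130,80),(190,73),(245,88),(274,135),(250,190),(200,215),(130,222),(75,205)]),.086,.07))
print('scene ring',fit('scene',S([(332,215),(320,255),(280,300),(230,325),(165,338),(100,325),(60,295),(310,173)]),.006,.089))
T=lambda L:[(200+(x-400)/5,90+y/5) for x,y in L]
print('side base',fit('side',T([(690,230),(660,262),(600,280),(550,268)]),.006,.07))
print('side ring',fit('side',T([(732,225),(710,265),(660,293),(600,302),(540,292)]),.006,.089))
E
```

```text
scene base (array([ 0.5996, -0.3134]), array([-0.0025,  0.0013,  0.002 , -0.0007, -0.0015]))
scene rim (array([ 0.6014, -0.3122]), array([ 0.0003, -0.0003,  0.0011, -0.0011, -0.0024, -0.0025,  0.0028,
        0.0007, -0.0025, -0.0028]))
scene ring (array([ 0.6001, -0.3113]), array([ 0.0016, -0.0005, -0.0002, -0.0006,  0.0006, -0.    ,  0.0011,
        0.0003]))
side base (array([ 0.5971, -0.3181]), array([-0.0014, -0.    ,  0.0028, -0.0027]))
side ring (array([ 0.5898, -0.3126]), array([ 0.0006, -0.0003, -0.0004,  0.    ,  0.0005]))
```

Pot centre ≈(0.599,-0.315) against ring ≈(0.599,-0.315), with ~15 mm margin all round. Now the key at (0.450,-0.314), with fingers shut and the tool turned so the knuckles stay clear of the pot handle.

move_arm --fingers '[-1, -1, -1, -1, -1]' --pt "0 0 0" --pt "0 0 0" --pt "0 0 0" --pt "0 0 0" --pt "0 0 0" --yaw '[8.5, 8.5, 8.5, 8.5, 8.5]'

```text
t: 10.15
tool_pos: [0.6021, -0.0741, 0.1538]
tcp_rot: [2.878, 1.258, -0.001]
ft_force: [-0.9, -1.0, 0.3]
opening: 0.001
grip_force: 0.0
```

move_arm --fingers '[-1, -1, -1, -1, -1]' --pt "0 0 0" --pt "0 0 0" --pt "0 0 0" --pt "0 0 0" --pt "0 0 0" --yaw '[8.5, 8.5, 8.5, 8.5, 8.5]'

```text
t: 10.65
tool_pos: [0.6021, -0.0742, 0.1538]
tcp_rot: [3.138, 0.129, -0.001]
ft_force: [-1.8, 0.3, -0.3]
opening: -0.001
grip_force: 0.0
```

move_arm --fingers '[-1, -1, -1, -1, -1]' --pt "0 0 0" --pt "-4 0 0" --pt "-4 0 0" --pt "-4 0 0" --pt "-3.4 0 0" --yaw '[5, 0, 0, 0, 0]'

```text
t: 11.15
tool_pos: [0.4463, -0.074, 0.1534]
tcp_rot: [3.141, 0.002, -0.002]
ft_force: [-0.3, -0.4, 0.9]
opening: -0.002
grip_force: 0.0
```

move_arm --fingers '[-1, -1, -1, -1, -1]' --pt "0 4 0" --pt "0 4 0" --pt "0 4 0" --pt "0 4 0" --pt "0 4 0" --yaw '[0, 0, 0, 0, 0]'

```text
t: 11.65
tool_pos: [0.4482, -0.2758, 0.1541]
tcp_rot: [3.141, 0.001, -0.0]
ft_force: [0.7, 0.2, -0.3]
opening: 0.003
grip_force: 0.0
```

move_arm --fingers '[-1, -1, -1, -1, -1]' --pt "0 2 0" --pt "0 2 0" --pt "0 0 3" --pt "0 0 3" --pt "0 0 3" --yaw '[0, 0, 0, 0, 0]'

```text
t: 12.15
tool_pos: [0.4488, -0.314, 0.0634]
tcp_rot: [3.141, 0.002, 0.0]
ft_force: [0.1, 0.1, 0.9]
opening: -0.003
grip_force: 0.0
```

move_arm --fingers '[-1, -1, -1, -1]' --pt "0 0 2" --pt "0 0 1" --pt "0 0 0" --pt "0 0 0" --yaw '[0, 0, 0, 0]'

```text
t: 12.55
tool_pos: [0.4493, -0.3146, 0.0352]
tcp_rot: [3.141, 0.002, 0.001]
ft_force: [1.2, -0.1, 0.7]
opening: -0.0
grip_force: 0.0
```

```bash
python3 - <<'E'
from h import *
a=snap('scene');b=snap('side')
cv2.imwrite('pics/i.png',np.hstack([cv2.resize(x,(400,400),interpolation=cv2.INTER_CUBIC) for x in(a[120:200,120:200],b[90:170,230:310])])[:,:,::-1])
E
```

```text
(no output)
```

View pics/i.png

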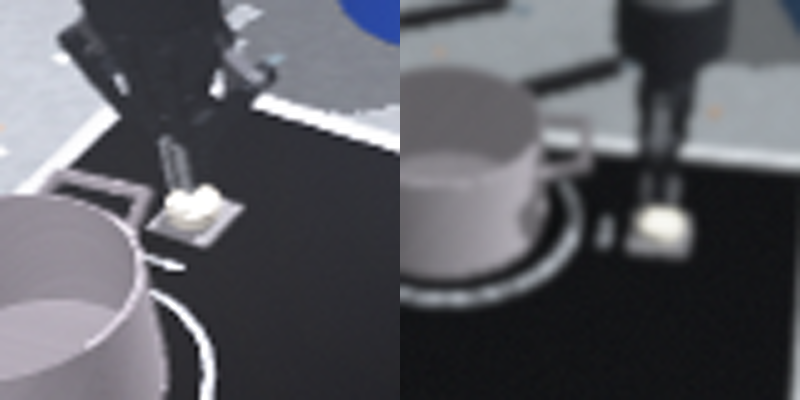

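The fingertips stand right over the white key in both views (left panel ~190,195; right ~660,205). I press straight down.

move_arm --fingers '[-1, -1, -1, -1, -1]' --pt "0 0 0.8" --pt "0 0 0.5" --pt "0 0 0.3" --pt "0 0 0.2" --pt "0 0 0" --yaw '[0, 0, 0, 0, 0]'

```text
t: 13.15
tool_pos: [0.4488, -0.3145, 0.0166]
tcp_rot: [-3.141, -0.001, 0.0]
ft_force: [0.1, 1.3, 5.1]
opening: -0.002
grip_force: 2.2
```

move_arm --fingers '[-1, -1, -1, -1]' --pt "0 0 0.1" --pt "0 0 0.1" --pt "0 0 0" --pt "0 0 0" --yaw '[0, 0, 0, 0]'

```text
t: 13.55
tool_pos: [0.4488, -0.3145, 0.0159]
tcp_rot: [-3.141, -0.001, 0.001]
ft_force: [-3.5, 3.1, 12.5]
opening: 0.003
grip_force: 5.9
```

The key has bottomed: 12.5 N at z 0.0159, about 5 mm of travel. I let go and retreat.

move_arm --fingers '[-1, -1, -1, -1, -1]' --pt "0 0 -0.5" --pt "0 0 -1.5" --pt "0 0 -4" --pt "0 0 -4" --pt "0 0 -4" --yaw '[0, 0, 0, 0, 0]'

```text
t: 14.05
tool_pos: [0.4483, -0.314, 0.1558]
tcp_rot: [-3.141, -0.001, 0.001]
ft_force: [1.0, -0.5, -1.1]
opening: -0.003
grip_force: 0.0
```

move_arm --fingers '[-1, -1, -1, -1, -1]' --pt "0 -4 -2" --pt "0 -4 0" --pt "0 -4 0" --pt "0 -4 0" --pt "0 0 0" --yaw '[0, 0, 0, 0, 0]'

```text
t: 14.55
tool_pos: [0.4478, -0.1505, 0.1742]
tcp_rot: [-3.14, -0.008, 0.001]
ft_force: [0.2, 0.2, 0.1]
opening: 0.004
grip_force: 0.0
```

```bash
python3 - <<'E'
from h import *
a=snap('scene','j.png')
print(key('scene',a,(146,153,172,169)),arm.get_obs()['ft_force'])
E
```

```text
(np.int64(100), array([156.4, 160.8]), array([ 0.4553, -0.3175,  0.021 ])) [ 0.22880384  0.15928378 -0.31697615]
```

View pics/j.png

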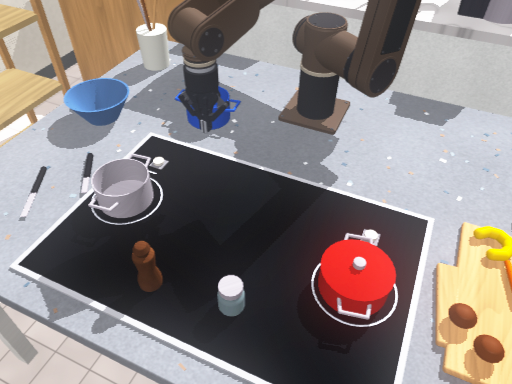

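The pot stands inside the ring (~123,190), the key is up at (159,161), the casserole, mill and jar are where they were, and the arm is clear.

```bash
python3 -c "
from rig import arm
print(arm.job_done())"
```

```text
the job is handed in; nothing more can be done
None
```

The steel pot was pushed onto the free ring (about 15 mm clear of the circle all round), then that ring's key was pressed right down and let go; the other items were left alone, and I handed the job in at about 14.6 s.

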